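Fetch a quilting template from its open-fronted lane

TASK

A customer in the haberdashery wants the orange quilting template. It lies sunk between the rims of its lane on top of the small drawer chest, so slide it along the lane until its end sticks out level over the chest's open front, take it by that overhanging end, lift it off and lay it flat inside the blue order tray without dropping it. Leave the green template and the other goods where they are.

Things in the scene. Friction and masses are not known exactly. Their poses are not given: they have to be found in the camera images.
- template_orange: orange rigid plastic template, a flat rectangle 150 mm long (its x) by 54 mm wide (its y), 4 mm thick, with white grid lines, 40 to 90 g. Origin at the centre of its underside. It starts flat in one of the chest's two lanes (which one varies), long side along the lane, its end 10 to 40 mm inside the open front. It tips off if over half of it (75 mm) overhangs.
- template_green: green template, same shape and size, in the other lane; to be left there. Origin at the centre of its underside.
- chest: white chest with cork drawer fronts (not working), fixed, 220 mm deep (x), 156 mm wide (y), 98 mm tall. Origin at the centre of its underside, z up; its front (-x side, vertical face at x = -110 mm) looks roughly at the robot, yaw varies. Its top is two lanes along x, centred at y = +35 and -35 mm, floor at z = 90 mm. Free space before the front, down to the table.
- order_tray: blue open tray, fixed, outside 250 mm (x) by 170 mm (y) by 22 mm tall, walls and floor 6 mm thick. Origin at the centre of its underside. It stands on the other side of the robot's centre line from the chest; which side varies, yaw varies.
- order_tray_in (a point): centre of the tray's inner floor, axes as the tray's
- ribbon_spool: bystander: red ribbon spool with white flanges, upright cylinder 68 mm in diameter, 34 mm tall; origin at the centre of its underside
- cord_reel: bystander: blue reel of cord with white flanges, upright cylinder 66 mm in diameter, 60 mm tall; origin at the centre of its underside
- button_jar: bystander: glass jar with a red cap, 62 mm in diameter, 60 mm tall; origin at the centre of its underside
- lane_a (a point): middle of the lane at chest y = +35 mm, on the front edge of the lane floor (chest x = -110 mm, z = 90 mm), axes as the chest's. The lane runs from here 210 mm to +x, 62 mm wide, between rims 8 mm tall (8 mm thick between the lanes, 12 mm outside, 10 mm at the back), and is open at the front. Slippery floor: a fingertip pressing a template down with 7 to 14 N drags it along.
- lane_b (a point): middle of the lane at chest y = -35 mm, on the front edge of the lane floor (chest x = -110 mm, z = 90 mm), axes as the chest's. The lane runs from here 210 mm to +x, 62 mm wide, between rims 8 mm tall (8 mm thick between the lanes, 12 mm outside, 10 mm at the back), and is open at the front. Same floor.
Mind the look-alikes: they are no part of the job. Several things have the shape of the template_orange; the one meant has the colours described above.

How it is judged:
By the outcome, as a careful person would: the job done as asked, in the order asked, and still so for the second after the job is handed in, with the robot touching nothing.
It also fails if it takes over 72 s, if anything falls off the work surface, if the arm or the gripper's body presses on something with over 40 N, if the wrist force passes 120 N, or if a joint passes its speed limit or range.

ROBOT

A 7-joint arm with a two-finger parallel gripper is mounted at the origin on the work surface. World frame = base frame: x ahead of the robot, y to its left, z up, the work surface at z = 0. Lengths are in m, angles in rad, forces in N, time in s.
With the tool pointing down it reaches from about 0.425 to 0.875 m from the base axis. Payload 4.7 kg.
Tool frame: the origin (TCP) lies on the centre line of the jaws, within the pads' length; the fingertips stand 22 mm ahead of it and the grasp point (between the pads) lies 3 mm ahead of it; z points along the fingers, y is the direction in which the jaws open and shut (so a half turn about z gives the same grasp; the last joint's range is limited). The gripper opens to 87 mm and grips with 3 to 60 N. Pads are 19 mm wide; open, the fingers measure 117 mm over their backs; the gripper's body (75 mm by 190 mm) begins 51 mm behind the grasp point.
Start: joints at [1.168, 0.321, -0.07, 1.45, 0.023, 1.371, -0.057], TCP at [0.263, -0.594, 0.245] pointing down, gripper open.
Joint ranges: [-2.86, 2.86], [-0.3, 2.09], [-1.38, 1.24], [0.06, 2.45], [-1.56, 4.7], [0.09, 2.05], [-2.69, 2.69]. Speed limits (rad/s): [2.57, 2.57, 3.14, 3.14, 3.14, 3.14, 3.14].

INTERFACE

Orientations are given as a rotation vector (axis times angle).
In Python, from bench import ctrl, imaging, close_job, finder gives the robot as it stands. The module is installed in compiled form; this text tells all that it offers.
- The arm moves only by the shell command python3 -m jog 'ROWS' [FORCE]. ROWS is JSON, a list that holds one entry, the list of rows, each a list of 7 numbers: the shift along the tool's x, y, z in cm, then the turn, a rotation vector about the tool's x, y, z in degrees, then the finger opening in cm, from 0 to 8.7. In form: [[[dx, dy, dz, ax, ay, az, claw], ...]]. A call has 1 to 12 rows; each row shifts and turns the commanded pose from where the row before left it, along the tool's axes as they then stand; what a row does not reach is not made up. A row lasts 1/10 s, in which the tool goes at most 50 mm and 8.59 degrees, less where a joint would pass 70% of its speed; a pose out of reach is approached as far as the arm can. A call is refused whole if a number of a shift passes 5 or a number of a turn 8.59, either way. A call with a gripper value outside its range is refused whole. The fingers move at their own pace and stop on an object; FORCE is the grip in N (left out, the last holds). Time passes only in rows, so rows that do not move let the fingers close. It gives the time, the measured TCP pose, the force and the opening at its end, in the units of the state.
- ctrl.get_state(): the state, without advancing time (a new reading comes with each control period).
- imaging.get_image(name): name is "scene" or "top"; returns a dict with "frame" (420x560x3 uint8, red, green, blue), "intrinsics" (3x3 intrinsics, pixels), "k1" (the pictures are not rectified: a ray, as slopes to the right and down, at radius r is drawn at 1 + k1 r^2 times it, then the intrinsics apply), "pose" (4x4, takes a point from camera to world coordinates). Camera axes: x right, y down, z forward; pixel columns grow to the right and rows downward; lengths in m; the calibration is good to about 2 mm. A picture is of the moment at which its call begins. There is no depth.
- close_job(): hands the job in, once; it reports no verdict.
Trained networks look in the newest picture that a camera, given by its name, has taken for a name from the list of things; names that differ only in an ending like _2 or _b are one class to them, and where a whole thing is asked for, a point or a joint stands for the part that bears it (a point fixed in the world has none). Each returns a list of dicts, best first, with "conf" (0 to 1); they miss things now and then, are a little off and sometimes report something else, mostly with a low value. They report only what shows in the picture. A call takes as long as a camera call. They do not tell look-alikes from the thing itself.
- finder.trace(label, camera): "region" (420x560 bool, what is visible of it) and "point" ([row, column] as shares, 0 to 1, of the picture: columns of its width, rows of its height, amid what is visible of it).
- finder.spot_point(label, camera): "point" ([row, column] as shares, 0 to 1, of the picture: columns of its width, rows of its height: a listed point, or the origin of a listed thing).
The state is a dict: "time": time; "joint_positions": joint angles; "qd": joint speeds; "joint_torque": joint torques, N m; "position": TCP position; "tool_rot": TCP orientation; "ft_force": force on the tool from outside, world axes, zero at the start; "torque": the same for the moment, N m; "grip_width": opening from 0.0 (shut) to 1.0 (fully open).
Only numpy, scipy, OpenCV 4.12 (cv2) and the standard library are available. Lean on these libraries where they do the work, as an engineer would, in place of code of your own. Each camera call takes 0.05 s, during which the arm holds its last target. There are 200 camera calls.

## Working session

There is one attempt and no reset: what is moved stays moved. The work goes in short steps, Python scripts to look and compute and a shell command to move; the robot and the scene stay as the last step left them, time stands still between calls to the robot, and variables do not carry over. Pictures are saved under pics/ and viewed, about 8 in all and at most 12, crops included, and the job is handed in when it is done.

```bash
mkdir -p pics; cat > h.py <<'E'
import numpy as np, cv2
from bench import ctrl, imaging, finder
from scipy.spatial.transform import Rotation as R
def px2ray(im,u,v):
    K=im["intrinsics"];k=im["k1"]
    d=np.array([(u-K[0,2])/K[0,0],(v-K[1,2])/K[1,1]]);s=d.copy()
    for _ in range(30): s=d/(1+k*(s@s))
    P=im["pose"];return P[:3,3],P[:3,:3]@np.array([s[0],s[1],1])
def at_z(im,u,v,z):
    o,r=px2ray(im,u,v);return o+r*(z-o[2])/r[2]
def proj(im,p):
    P=im["pose"];c=P[:3,:3].T@(np.array(p)-P[:3,3]);s=c[:2]/c[2];s=s*(1+im["k1"]*(s@s));K=im["intrinsics"]
    return np.array([K[0,0]*s[0]+K[0,2],K[1,1]*s[1]+K[1,2]])
def save(im,n): cv2.imwrite("pics/"+n+".png",im["frame"][:,:,::-1])
E
python3 - <<'E'
from h import *
s=ctrl.get_state();print({k:np.round(s[k],3) for k in s})
for c in("top","scene"):
    im=imaging.get_image(c);save(im,c+"0");print(c,im["pose"].round(3).tolist(),im["k1"],im["intrinsics"].tolist())
    for n in("lane_a","lane_b","order_tray_in","template_orange","template_green","chest","ribbon_spool","cord_reel","button_jar"):
        z={"l":.09,"o":.006,"t":.09}.get(n[0],0)
        for d in finder.spot_point(n,c)[:3]:
            v,u=d["point"][0]*420,d["point"][1]*560
            print(n,round(d["conf"],2),round(u),round(v),at_z(im,u,v,z).round(3))
E
```

```text
{'time': np.float64(0.0), 'joint_positions': array([ 1.168,  0.322, -0.07 ,  1.452,  0.023,  1.371, -0.057]), 'qd': array([-0.   , -0.001,  0.001, -0.   , -0.002,  0.001,  0.   ]), 'joint_torque': array([ 0.0000e+00, -4.9129e+01, -4.0300e-01, -3.1253e+01, -6.4000e-02,
        4.4000e-02,  0.0000e+00]), 'position': array([ 0.263, -0.594,  0.243]), 'tool_rot': array([-3.072e+00, -6.500e-01,  1.000e-03]), 'ft_force': array([-0.054,  0.426, -0.008]), 'torque': array([0.072, 0.028, 0.023]), 'grip_width': np.float64(0.996)}
top [[0.008, -0.981, 0.196, 0.253], [-1.0, -0.009, -0.006, -0.004], [0.007, -0.196, -0.981, 1.602], [0.0, 0.0, 0.0, 1.0]] -0.1986555639350555 [[519.7012019298827, 0.0, 280.8282245223444], [0.0, 519.7012019298827, 207.03913915789497], [0.0, 0.0, 1.0]]
lane_a 0.89 354 238 [ 0.464 -0.23   0.09 ]
lane_a 0.7 143 215 [0.526 0.401 0.09 ]
lane_a 0.55 330 236 [ 0.469 -0.16   0.09 ]
lane_b 0.89 354 238 [ 0.464 -0.23   0.09 ]
lane_b 0.7 143 215 [0.526 0.401 0.09 ]
lane_b 0.55 330 236 [ 0.469 -0.16   0.09 ]
order_tray_in 0.58 215 200 [0.593 0.194 0.006]
template_orange 0.9 329 296 
[... 571 characters left out ...]
a 0.98 205 239 [ 0.456 -0.229  0.09 ]
lane_a 0.66 225 225 [ 0.466 -0.157  0.09 ]
lane_b 0.98 205 239 [ 0.456 -0.229  0.09 ]
lane_b 0.66 225 225 [ 0.466 -0.157  0.09 ]
order_tray_in 0.92 322 195 [0.58  0.188 0.006]
order_tray_in 0.3 326 199 [0.598 0.177 0.006]
template_orange 0.89 228 358 [ 0.717 -0.491  0.09 ]
template_orange 0.84 354 280 [ 0.845 -0.171  0.09 ]
template_orange 0.67 128 282 [ 0.39  -0.438  0.09 ]
template_green 0.59 231 255 [ 0.547 -0.242  0.09 ]
template_green 0.4 207 242 [ 0.466 -0.233  0.09 ]
chest 0.62 248 277 [ 0.573 -0.214  0.   ]
ribbon_spool 0.64 232 257 [ 0.492 -0.174  0.   ]
cord_reel 0.75 271 224 [ 0.511 -0.002  0.   ]
button_jar 0.82 343 157 [ 0.537  0.43  -0.   ]
```

View pics/top0.png

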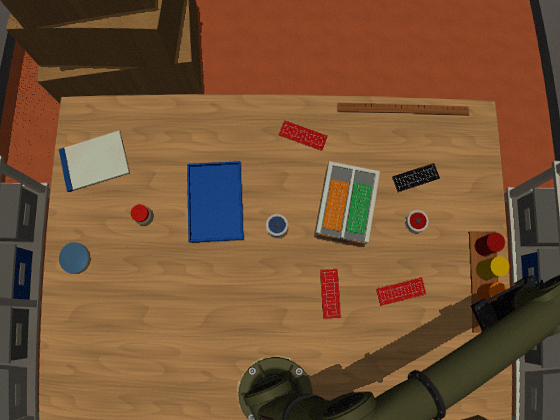

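View pics/scene0.png

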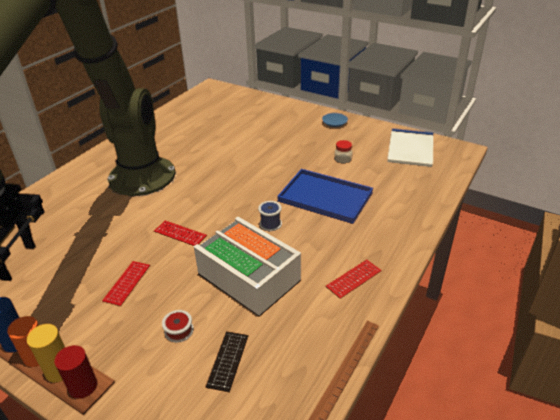

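The top view shows the chest at about (347,203), with orange in the left lane (336,205) and green in the right (359,208). The tray is at (215,201), the cord reel at (277,225) and the spool at (417,222). The red and black look-alikes lie on the table. Next I'll measure by colour in both views.

```bash
cat > meas.py <<'E'
from h import *
def blob(im,lo,hi,box=None,S=90):
    hsv=cv2.cvtColor(im["frame"],cv2.COLOR_RGB2HSV);m=cv2.inRange(hsv,np.array(lo),np.array(hi))
    if box is not None:
        b=np.zeros_like(m);b[box[1]:box[3],box[0]:box[2]]=1;m*=b
    m=cv2.morphologyEx(m,cv2.MORPH_CLOSE,np.ones((3,3),np.uint8))
    n,l,st,c=cv2.connectedComponentsWithStats(m);i=1+np.argmax(st[1:,4])
    return (l==i)
def rect(im,mask,z):
    c,_=cv2.findContours(mask.astype(np.uint8),cv2.RETR_EXTERNAL,cv2.CHAIN_APPROX_NONE)
    c=max(c,key=len)[:,0]
    p=np.array([at_z(im,u,v,z)[:2] for u,v in c])
    (cx,cy),(w,h),a=cv2.minAreaRect((p*1000).astype(np.float32))
    if w<h: w,h,a=h,w,a+90
    a=(a+90)%180-90
    return np.round([cx,cy,w,h,a],1)
OR=((5,150,120),(20,255,255));GR=((45,120,60),(80,255,255));BL=((105,150,50),(125,255,255))
E
python3 - <<'E'
from meas import *
B={"top":[(315,155,385,250),(180,155,250,250)],"scene":[(190,210,305,300),(275,165,380,225)]}
for c in B:
    im=imaging.get_image(c)
    for n,h,z,b in(("or",OR,.094,0),("gr",GR,.094,0),("tray",BL,.022,1)):
        print(c,n,rect(im,blob(im,*h,B[c][b]),z))
E
```

```text
top or [ 563.5 -174.9  150.    54.   -11.2]
top gr [ 554.2 -244.6  148.9   54.2  -10.2]
top tray [586.7 193.8 250.1 169.7   3.5]
scene or [ 564.3 -176.6  151.8   53.6  -11.2]
scene gr [ 555.  -246.3  148.5   51.7   -9.8]
scene tray [591.7 175.3 245.  177.    2.9]
```

```bash
cat > chest.py <<'E'
from meas import *
from scipy.optimize import minimize
ims={c:imaging.get_image(c) for c in("top","scene")}
B={"top":(305,150,390,255),"scene":(185,205,310,315)}
def rc(x0,x1,y0,y1): return [(x0,y0),(x1,y0),(x1,y1),(x0,y1)]
def edges():
    E=[]
    for a,b in[((-110,78),(110,78)),((-110,-78),(110,-78)),((110,-78),(110,78)),((-110,66),(100,66)),((-110,4),(100,4)),((-110,-4),(100,-4)),((-110,-66),(100,-66)),((100,4),(100,66)),((100,-66),(100,-4))]:
        t=np.linspace(0,1,60)[:,None];E.append((1-t)*np.array(a)+t*np.array(b))
    return np.vstack(E)/1000
E=edges();G={}
for c,im in ims.items():
    g=cv2.GaussianBlur(im["frame"].astype(np.float32),(0,0),1.0)
    m=np.max([np.hypot(cv2.Sobel(g[...,i],-1,1,0),cv2.Sobel(g[...,i],-1,0,1)) for i in range(3)],0);G[c]=np.minimum(m,np.percentile(m,97))
def sc(p,cams=("top","scene")):
    x,y,a=p[0]/1000,p[1]/1000,np.radians(p[2]);Rm=np.array([[np.cos(a),-np.sin(a)],[np.sin(a),np.cos(a)]]);W=E@Rm.T+[x,y];s=0
    for c in cams:
        q=np.array([proj(ims[c],(*w,.098)) for w in W]).astype(np.float32)
        s+=cv2.remap(G[c],q[None,:,0],q[None,:,1],cv2.INTER_LINEAR).mean()
    return -s
for cams in(("top",),("scene",),("top","scene")):
    best=min((minimize(sc,[573,-210,a],args=(cams,),method="Nelder-Mead",options=dict(initial_simplex=[[573,-210,a],[580,-210,a],[573,-202,a],[573,-210,a+3]])) for a in(-7,-10,-13)),key=lambda r:r.fun)
    print(cams,best.x.round(1),best.fun)
x,y,a=best.x;a=np.radians(a)
ch=lambda px,py:((px-x)*np.cos(a)+(py-y)*np.sin(a),-(px-x)*np.sin(a)+(py-y)*np.cos(a))
print("orange in chest",np.round(ch(564,-175.5),1),"green",np.round(ch(554.5,-245.4),1))
E
python3 chest.py
```

```text
('top',) [ 574.5 -212.9  -10.6] -192.25064086914062
('scene',) [ 573.  -213.8  -10.6] -231.91851806640625
('top', 'scene') [ 573.7 -213.4  -10.6] -420.331787109375
orange in chest [-16.6  35.4] green [-13. -35.]
```

```bash
python3 -m jog '[[[0,0,0,0,0,8,0],[0,0,0,0,0,8,0],[0,0,0,0,0,8,0],[0,0,0,0,0,8,0],[0,0,0,0,0,8,0],[0,0,0,0,0,8,0],[0,0,0,0,0,8,0],[0,0,0,0,0,8.5,0]]]' 20
python3 -m jog '[[[0,-2,0,0,0,0,0],[-0.3,-4,0,0,0,0,0],[-0.3,-4.6,0,0,0,0,0],[-0.3,-4.6,0,0,0,0,0],[-0.3,-4.6,0,0,0,0,0],[-0.3,-4.6,0,0,0,0,0],[-0.3,-4.6,0,0,0,0,0],[-0.3,-4.6,0,0,0,0,0],[-0.3,-4.6,0,0,0,0,0],[-0.3,-4.6,0,0,0,0,0],[-0.2,-4.6,0,0,0,0,0],[0,-4.6,0,0,0,0,0]]]'
cat > st.py <<'E'
from h import *
s=ctrl.get_state();Rm=R.from_rotvec(s["tool_rot"]).as_matrix();p=s["position"]
print("t",round(s["time"],2),"p",(p*1000).round(1),"z",Rm[:,2].round(3),"x az",np.degrees(np.arctan2(Rm[1,0],Rm[0,0])).round(1),"F",s["ft_force"].round(1),"w",round(s["grip_width"]*87,1),"q",s["joint_positions"].round(2))
a=np.radians(-10.6);c=np.array([.5737,-.2134])
A=np.array([[np.cos(a),np.sin(a)],[-np.sin(a),np.cos(a)]])
print("tcp chest",(A@(p[:2]-c)*1000).round(1),"chest x,y,up in tool (cols)",(Rm.T@np.array([[np.cos(a),-np.sin(a),0],[np.sin(a),np.cos(a),0],[0,0,1]])).round(3).tolist())
E
python3 st.py
```

```text
time: 2.0
position: [0.2631, -0.5944, 0.2446]
tool_rot: [2.943, -1.099, 0.0]
ft_force: [0.4, -0.4, 0.4]
grip_width: 0.355
time: 3.2
position: [0.5805, -0.1791, 0.2449]
tool_rot: [2.946, -1.09, 0.001]
ft_force: [0.2, 0.1, 0.4]
grip_width: 0.008
t 3.2 p [ 580.5 -179.1  244.9] z [ 0.001 -0.    -1.   ] x az -40.6 F [0.2 0.1 0.4] w 0.7 q [ 0.47  0.24 -0.26  1.56  0.06  1.35 -2.07]
tcp chest [ 0.4 34.9] chest x,y,up in tool (cols) [[0.866, -0.5, 0.001], [-0.5, -0.866, -0.0], [0.001, -0.0, -1.0]]
```

```bash
python3 -m jog '[[[0,0,3,0,0,0,0],[0,0,4,0,0,0,0],[0,0,3,0,0,0,0],[0,0,1.5,0,0,0,0],[0,0,0,0,0,0,0],[0,0,0.5,0,0,0,0],[0,0,0.3,0,0,0,0],[0,0,0,0,0,0,0]]]'
python3 st.py; python3 -c "
from h import *
im=imaging.get_image('scene');cv2.imwrite('pics/s1.png',cv2.resize(im['frame'][90:340,80:400,::-1],None,fx=2.4,fy=2.4))"
```

```text
time: 4.0
position: [0.5802, -0.181, 0.1226]
tool_rot: [2.946, -1.091, 0.003]
ft_force: [-0.7, -0.4, 0.8]
grip_width: 0.006
t 4.0 p [ 580.2 -181.   122.6] z [ 0.002 -0.001 -1.   ] x az -40.6 F [-0.7 -0.4  0.8] w 0.5 q [ 0.47  0.33 -0.25  1.7   0.09  1.12 -2.09]
tcp chest [ 0.5 33. ] chest x,y,up in tool (cols) [[0.866, -0.5, 0.002], [-0.5, -0.866, -0.001], [0.002, -0.0, -1.0]]
```

View pics/s1.png

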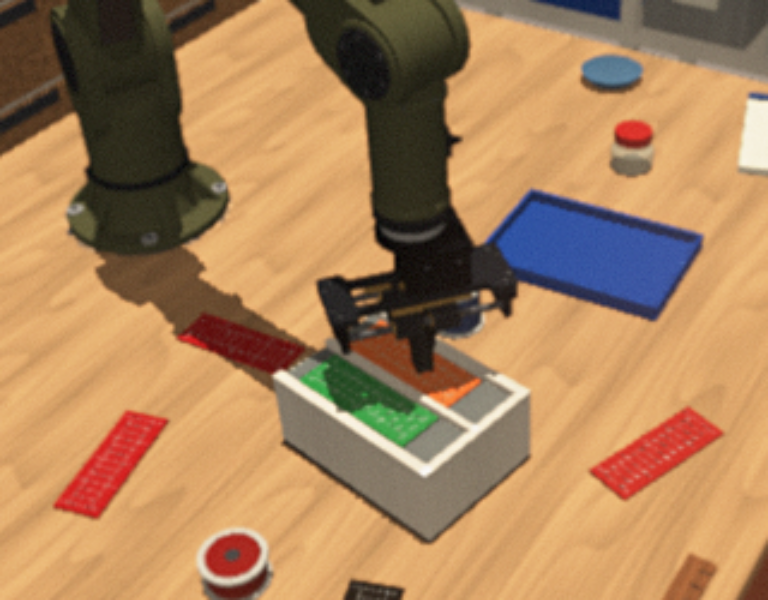

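The closed fingertips are over the orange template at about (420,365) in the crop. The gripper's 190 mm bar runs along tool y. Now I press.

```bash
python3 -m jog '[[[0,0,0.3,0,0,0,0],[0,0,0.2,0,0,0,0],[0,0,0,0,0,0,0]]]'
python3 -m jog '[[[0,0,0.2,0,0,0,0],[0,0,0,0,0,0,0]]]'
```

```text
time: 4.35
position: [0.5797, -0.1808, 0.1166]
tool_rot: [2.946, -1.09, 0.0]
ft_force: [0.4, -0.7, -0.1]
grip_width: 0.006
time: 4.55
position: [0.5798, -0.1808, 0.1165]
tool_rot: [2.946, -1.09, 0.001]
ft_force: [-4.4, 0.3, 9.6]
grip_width: 0.007
```

```bash
python3 -m jog '[[[-0.44,0.25,0,0,0,0,0],[-0.87,0.5,0,0,0,0,0],[-0.87,0.5,0,0,0,0,0],[0,0,0,0,0,0,0]]]'; python3 - <<'E'
from meas import *
im=imaging.get_image("scene");print(rect(im,blob(im,*OR,(180,205,305,300)),.094))
E
python3 st.py
```

```text
time: 4.95
position: [0.5553, -0.1762, 0.1165]
tool_rot: [2.946, -1.091, 0.005]
ft_force: [-1.0, 1.2, 7.7]
grip_width: 0.004
[ 544.2 -173.8  142.    52.1  -10. ]
t 5.0 p [ 555.4 -176.2  116.5] z [ 0.002 -0.001 -1.   ] x az -40.6 F [-1.9  1.   9. ] w 0.6 q [ 0.48  0.29 -0.26  1.77  0.08  1.09 -2.08]
tcp chest [-24.9  33.2] chest x,y,up in tool (cols) [[0.866, -0.5, 0.002], [-0.5, -0.866, -0.001], [0.002, -0.001, -1.0]]
```

```bash
python3 -m jog '[[[-0.87,0.5,0.02,0,0,0,0],[-0.87,0.5,0,0,0,0,0],[-0.87,0.5,0,0,0,0,0],[0,0,0,0,0,0,0]]]';  python3 -m jog '[[[-0.87,0.5,0,0,0,0,0],[-0.7,0.4,0,0,0,0,0],[0,0,0,0,0,0,0],[0,0,0,0,0,0,0]]]'; python3 - <<'E'
from meas import *
for c,b in(("scene",(170,205,305,300)),("top",(310,155,385,270))):
    im=imaging.get_image(c);print(rect(im,blob(im,*OR,b),.094))
cv2.imwrite('pics/s2.png',cv2.resize(im['frame'][140:340,240:440,::-1],None,fx=3,fy=3))
E
python3 st.py
```

```text
time: 5.4
position: [0.5259, -0.1707, 0.1164]
tool_rot: [2.946, -1.091, 0.005]
ft_force: [-1.4, 0.5, 9.2]
grip_width: 0.004
time: 5.8
position: [0.5085, -0.1674, 0.1164]
tool_rot: [2.946, -1.09, 0.005]
ft_force: [-0.9, 0.3, 9.8]
grip_width: 0.005
[ 495.4 -165.7  149.3   52.7   -8.5]
[ 455.2 -128.6   20.9    4.6  -11.5]
t 5.9 p [ 508.5 -167.4  116.4] z [ 0.003 -0.001 -1.   ] x az -40.6 F [-1.9  0.8 10.6] w 0.6 q [ 0.51  0.19 -0.26  1.88  0.06  1.07 -2.06]
tcp chest [-72.5  33.2] chest x,y,up in tool (cols) [[0.866, -0.5, 0.003], [-0.5, -0.866, -0.001], [0.003, -0.001, -1.0]]
```

View pics/s2.png

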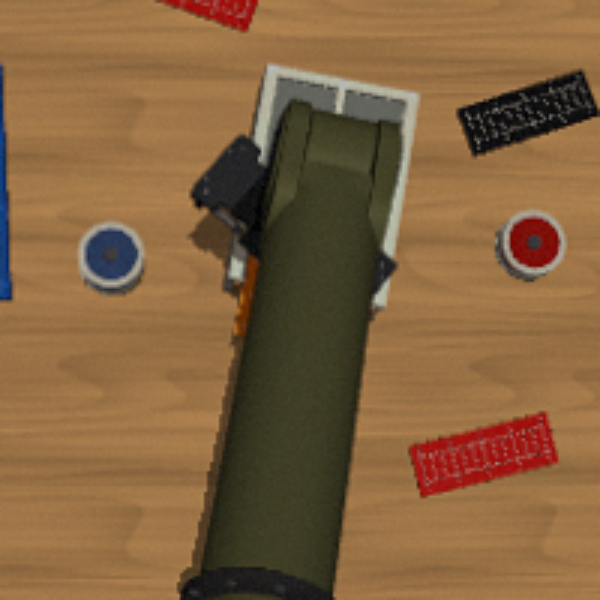

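Scene puts the orange centre at chest x ≈ -86, so the overhang is about 51–54 mm. Next I lift off, move back and start pitching the tool while still high.

```bash
python3 -m jog '[[[0,0,-1,0,0,0,0],[0,0,-4,0,0,0,0],[0,0,-5,0,0,0,0],[0,0,-4,0,0,0,0],[-1.5,3,0,0,0,0,8.7],[-2,4,0,0,0,0,8.7],[-2,4,0,0,0,0,8.7],[-0.5,2,0,0,0,0,8.7],[0,0,0,0,0,0,8.7]]]'
python3 -m jog '[[[0,0,0,7.8,0,0,8.7],[0,0,0,7.8,0,0,8.7],[0,0,0,7.8,0,0,8.7],[0,0,0,7.8,0,0,8.7],[0,0,0,7.8,0,0,8.7],[0,0,0,0,0,0,8.7]]]'
python3 st.py
python3 - <<'E'
from meas import *
for c,b in(("scene",(170,205,305,300)),("top",(310,155,385,270))):
    im=imaging.get_image(c);print(rect(im,blob(im,*OR,b),.094))
    save(im,"a_"+c)
E
```

```text
time: 6.8
position: [0.3745, -0.2287, 0.2547]
tool_rot: [2.942, -1.098, -0.0]
ft_force: [0.8, -0.0, 0.2]
grip_width: 0.372
time: 7.4
position: [0.3756, -0.2283, 0.252]
tool_rot: [-2.327, 0.872, -0.302]
ft_force: [0.1, -0.5, -0.7]
grip_width: 0.92
t 7.4 p [ 375.6 -228.3  252. ] z [ 0.41   0.478 -0.777] x az -41.0 F [ 0.1 -0.5 -0.7] w 80.0 q [ 0.79 -0.04  0.18  2.   -0.65  1.43 -1.13]
tcp chest [-192.   -51.1] chest x,y,up in tool (cols) [[0.863, -0.506, -0.006], [-0.396, -0.668, -0.63], [0.315, 0.546, -0.777]]
[ 493.1 -164.2  152.9   58.3  -11.2]
[ 492.9 -161.4  150.1   54.7  -11.1]
```

```bash

python3 -m jog '[[[0,0,0,7.8,0,0,8.7],[0,0,0,7.8,0,0,8.7],[0,0,0,7.8,0,0,8.7],[0,0,0,7.8,0,0,8.7],[0,0,0,7.8,0,0,8.7],[0,0,0,0,0,0,8.7],[0,0,0,0,0,0,8.7]]]'
python3 st.py

```

```text
time: 8.2
position: [0.3783, -0.2256, 0.2543]
tool_rot: [-1.7, 0.626, -0.504]
ft_force: [-0.1, -0.4, 0.8]
grip_width: 1.004
t 8.2 p [ 378.3 -225.6  254.3] z [ 0.633  0.745 -0.211] x az -40.4 F [-0.1 -0.4  0.8] w 87.4 q [ 0.96  0.33  0.27  2.05 -1.1   1.81 -0.64]
tcp chest [-189.8  -48. ] chest x,y,up in tool (cols) [[0.868, -0.497, -0.001], [-0.106, -0.182, -0.978], [0.485, 0.849, -0.211]]
```

```bash

python3 -m jog '[[[0.15,2,0.8,0,0,0,8.7],[0.15,3,1.3,0,0,0,8.7],[0.15,3,1.3,0,0,0,8.7],[0.15,3,1.3,0,0,0,8.7],[0,2,0.8,0,0,0,8.7],[0,0.9,0.3,0,0,0,8.7],[0,0,0,0,0,0,8.7],[0,0,0,0,0,0,8.7]]]'
python3 st.py
python3 - <<'E'
from h import *
im=imaging.get_image("scene")
cv2.imwrite('pics/s3.png',cv2.resize(im['frame'][120:320,80:330,::-1],None,fx=3,fy=3))
E
```

```text
time: 9.0
position: [0.4008, -0.2101, 0.1081]
tool_rot: [-1.699, 0.625, -0.51]
ft_force: [0.1, 0.4, 0.7]
grip_width: 1.003
t 9.0 p [ 400.8 -210.1  108.1] z [ 0.636  0.743 -0.209] x az -40.6 F [0.1 0.4 0.7] w 87.3 q [ 0.95  0.61  0.23  2.07 -1.16  1.67 -0.37]
tcp chest [-170.6  -28.5] chest x,y,up in tool (cols) [[0.866, -0.499, 0.003], [-0.101, -0.183, -0.978], [0.489, 0.847, -0.209]]
```

View pics/s3.png

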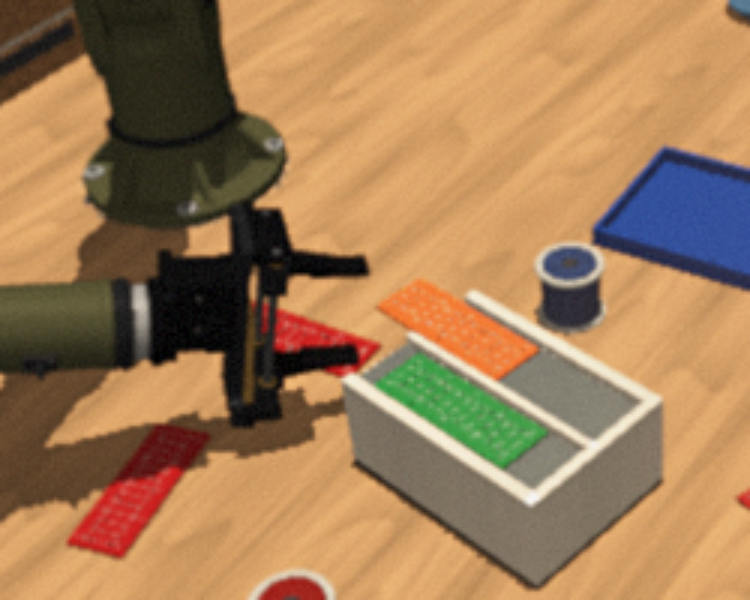

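The template overhangs level at crop (410,300), and the open jaws straddle its height. I advance in steps and close.

```bash

python3 -m jog '[[[0,0.05,1.2,0,0,0,8.7],[-0.05,0.05,1.6,0,0,0,8.7],[-0.05,0.05,1.6,0,0,0,8.7],[0,0.03,1.2,0,0,0,8.7],[0,0,1.0,0,0,0,8.7],[0,0,0,0,0,0,8.7],[0,0,0,0,0,0,8.7]]]'
python3 st.py
```

```text
time: 9.75
position: [0.4411, -0.16, 0.0908]
tool_rot: [-1.697, 0.628, -0.508]
ft_force: [-0.9, -0.2, -0.1]
grip_width: 0.999
t 9.75 p [ 441.1 -160.    90.8] z [ 0.637  0.743 -0.208] x az -40.6 F [-0.9 -0.2 -0.1] w 86.9 q [ 0.88  0.61  0.17  2.13 -1.25  1.58 -0.36]
tcp chest [-140.1   28.1] chest x,y,up in tool (cols) [[0.866, -0.5, -0.0], [-0.104, -0.18, -0.978], [0.489, 0.847, -0.208]]
```

```bash

python3 -m jog '[[[0,-0.25,0,0,0,0,5],[0,0,0,0,0,0,4],[0,0,0,0,0,0,3],[0,0,0,0,0,0,2],[0,0,0,0,0,0,1.5],[0,0,0,0,0,0,1.2],[0,0,0,0,0,0,0.9],[0,0,0,0,0,0,0.6],[0,0,0,0,0,0,0.3],[0,0,0,0,0,0,0],[0,0,0,0,0,0,0],[0,0,0,0,0,0,0]]]' 25
python3 st.py; python3 -m jog '[[[0,0,0,0,0,0,0],[0,0,0,0,0,0,0],[0,0,0,0,0,0,0]]]' 35
```

```text
time: 10.95
position: [0.442, -0.1582, 0.0985]
tool_rot: [-1.686, 0.618, -0.511]
ft_force: [-4.0, 0.9, 15.0]
grip_width: 0.063
t 10.95 p [ 442.  -158.2   98.5] z [ 0.636  0.747 -0.196] x az -40.4 F [-4.   0.9 15. ] w 5.5 q [ 0.87  0.61  0.16  2.13 -1.25  1.59 -0.36]
tcp chest [-139.6   30. ] chest x,y,up in tool (cols) [[0.868, -0.497, 0.003], [-0.095, -0.171, -0.981], [0.488, 0.851, -0.196]]
time: 11.25
position: [0.4421, -0.1581, 0.0988]
tool_rot: [-1.686, 0.617, -0.512]
ft_force: [-3.4, 0.5, 16.0]
grip_width: 0.062
```

```bash

python3 -m jog '[[[0,-0.3,-0.06,0,0,0,0],[0,-0.3,-0.06,0,0,0,0],[0,-0.5,-0.1,0,0,0,0],[0,-1,-0.2,0,0,0,0],[0,-1,-0.2,0,0,0,0],[0,-1,-0.2,0,0,0,0],[0,0,0,0,0,0,0]]]' 40
python3 st.py
python3 - <<'E'
from h import *
im=imaging.get_image("scene")
cv2.imwrite('pics/s4.png',cv2.resize(im['frame'][120:320,80:330,::-1],None,fx=3,fy=3))
E
```

```text
time: 11.95
position: [0.442, -0.1599, 0.1363]
tool_rot: [-1.698, 0.627, -0.511]
ft_force: [1.3, -0.6, -0.7]
grip_width: 0.044
t 11.95 p [ 442.  -159.9  136.3] z [ 0.637  0.742 -0.209] x az -40.7 F [ 1.3 -0.6 -0.7] w 3.9 q [ 0.87  0.51  0.18  2.14 -1.24  1.6  -0.44]
tcp chest [-139.3   28.3] chest x,y,up in tool (cols) [[0.866, -0.501, 0.002], [-0.102, -0.182, -0.978], [0.49, 0.846, -0.209]]
```

View pics/s4.png

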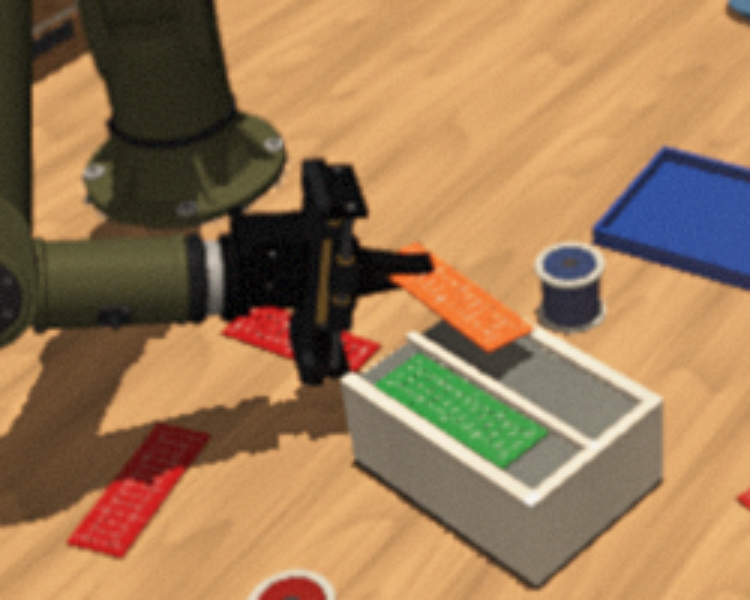

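Held flush at 3.9 mm opening, free of the chest, with the green template untouched. The bar below the jaws would hit the tray if I laid it level. So I'll set the far end down pitched, then lower the near end on the lower finger. First I lift and carry, then work out the pose.

```bash

python3 -m jog '[[[0,-2,-0.4,0,0,0,0],[0,-3,-0.6,0,0,0,0],[0,-3,-0.6,0,0,0,0],[0,-3,-0.6,0,0,0,0],[0,-2,-0.4,0,0,0,0],[0,0,0,0,0,0,0]]]'
cat > plan.py <<'E'
import sys
from h import *
# plate in tool frame (mm)
l=np.array([.87,0,.493]);s=np.array([-.493,0,.87]);n=np.array([0,-1,0]);c=np.array([40.7,0,30.3])
phi,p,dang,h=[float(v) for v in sys.argv[1:5]]
d=np.array([np.cos(np.radians(dang)),0,np.sin(np.radians(dang))])   # in-plane direction that dips
# level tool orientation with plate long axis at phi
f=np.radians(phi)
L=np.array([np.cos(f),np.sin(f),0]);S=np.array([-np.sin(f),np.cos(f),0]);N=np.array([0,0,1])
R0=np.column_stack([L,S,N])@np.column_stack([l,s,n]).T
ax=np.cross(R0@d,N); ax=-ax/np.linalg.norm(ax)   # rotation dipping d
Rt=R.from_rotvec(-ax*0).as_matrix()
for sg in(1,-1):
    T=R.from_rotvec(sg*ax*np.radians(p)).as_matrix()@R0
    if (T@d)[2]<0: Rt=T
st=ctrl.get_state();Rn=R.from_rotvec(st["tool_rot"]).as_matrix();pos=st["position"]*1000
print("turn deg tool:",np.degrees(R.from_matrix(Rn.T@Rt).as_rotvec()).round(1))
tray=np.array([588,193])
cor=[c+75*l+k*27*s+np.array([0,2,0]) for k in(1,-1)]
z=[(Rt@q)[2] for q in cor];tz=6+h-min(z)
endmid=Rt@(c+75*l);flat=tray+75*L[:2]
txy=flat-endmid[:2];t=np.array([*txy,tz])
print("tcp target",t.round(1),"delta world",(t-pos).round(1),"delta in target tool cm",(Rt.T@(t-pos)/10).round(2))
print("tool z",(Rt[:,2]).round(2),"az",np.degrees(np.arctan2(Rt[1,2],Rt[0,2])).round(1))
ty=np.radians(3.5);
for q in([37,95,-48],[-37,95,-48],[9.5,58,22],[-9.5,58,22]):
    w=t+Rt@np.array(q);dd=w[:2]-tray
    print(q,w.round(0),"in tray",(np.array([dd[0]*np.cos(ty)+dd[1]*np.sin(ty),-dd[0]*np.sin(ty)+dd[1]*np.cos(ty)])).round(0))
E
python3 st.py; for a in "3.5 43 44 2" "3.5 43 60 2" "20 43 44 2" "3.5 50 44 2"; do echo == $a; python3 plan.py $a; done
```

```text
time: 12.6
position: [0.4432, -0.1588, 0.2698]
tool_rot: [-1.699, 0.625, -0.513]
ft_force: [-0.2, -0.6, -0.6]
grip_width: 0.046
t 12.6 p [ 443.2 -158.8  269.8] z [ 0.638  0.742 -0.209] x az -40.6 F [-0.2 -0.6 -0.6] w 4.0 q [ 0.85  0.23  0.19  2.13 -1.22  1.67 -0.72]
tcp chest [-138.4   29.7] chest x,y,up in tool (cols) [[0.866, -0.501, 0.005], [-0.1, -0.183, -0.978], [0.49, 0.846, -0.209]]
== 3.5 43 44 2
turn deg tool: [-21.9 -16.6  25.4]
tcp target [569.6 193.8  97.9] delta world [ 126.4  352.6 -171.9] delta in target tool cm [-0.11 -3.04 41.1 ]
tool z [ 0.26  0.84 -0.47] az 72.7
[37, 95, -48] [522. 115.  33.] in tray [-71. -74.]
[-37, 95, -48] [469. 152.  69.] in tray [-121.  -34.]
[9.5, 58, 22] [544. 195.  40.] in tray [-43.   5.]
[-9.5, 58, 22] [531. 205.  50.] in tray [-56.  15.]
== 3.5 43 60 2
turn deg tool: [-27.9 -15.5  15.2]
tcp target [562.9 200.3  94.7] delta world [ 119.8  359.1 -175.2] delta in target tool cm [-3.06 -7.65 40.89]
tool z [ 0.25  0.77 -0.59] az 72.2
[37, 95, -48] [526. 108.  41.] in tray [-67. -81.]
[-37, 95, -48] [468. 146.  66.] in tray [-122.  -39.]
[9.5
[... 203 characters left out ...]
.3 -171.9] delta in target tool cm [ 9.37 -7.97 38.88]
tool z [ 0.01  0.88 -0.47] az 89.2
[37, 95, -48] [547.  99.  33.] in tray [-47. -91.]
[-37, 95, -48] [485. 120.  69.] in tray [-107.  -67.]
[9.5, 58, 22] [546. 183.  40.] in tray [-43.  -7.]
[-9.5, 58, 22] [530. 188.  50.] in tray [-58.  -1.]
== 3.5 50 44 2
turn deg tool: [-27.4 -16.8  29.7]
tcp target [579.9 197.2 108.6] delta world [ 136.8  356.  -161.2] delta in target tool cm [-0.62 -8.01 40.61]
tool z [ 0.2   0.82 -0.53] az 76.1
[37, 95, -48] [525. 116.  53.] in tray [-67. -73.]
[-37, 95, -48] [477. 154.  93.] in tray [-113.  -32.]
[9.5, 58, 22] [548. 197.  54.] in tray [-39.   6.]
[-9.5, 58, 22] [536. 206.  65.] in tray [-51.  17.]
```

```bash

python3 -m jog '[[[-0.5,-0.25,1.2,0,0,0,0],[-1,-0.5,2.4,0,0,0,0],[-1.4,-0.7,3.4,0,0,0,0],[-1.4,-0.7,3.4,0,0,0,0],[-1.4,-0.7,3.4,0,0,0,0],[-1.4,-0.7,3.4,0,0,0,0],[-1.4,-0.7,3.4,0,0,0,0],[-1.4,-0.7,3.4,0,0,0,0],[-1.4,-0.7,3.4,0,0,0,0],[-1.4,-0.7,3.4,0,0,0,0],[-1,-0.5,2.4,0,0,0,0],[-0.5,-0.25,1.2,0,0,0,0]]]'
python3 -m jog '[[[0,0,0,-5.6,-3.1,3,0],[0,0,0,-5.6,-3.1,3,0],[0,0,0,-5.6,-3.1,3,0],[0,0,0,-5.6,-3.1,3,0],[0,0,0,-5.5,-3.1,3.2,0],[0,0,0,0,0,0,0],[0,0,0,0,0,0,0]]]'
python3 st.py;python3 plan.py 3.5 43 60 2
python3 - <<'E'
from h import *
im=imaging.get_image("scene")
cv2.imwrite('pics/s5.png',cv2.resize(im['frame'][50:290,170:430,::-1],None,fx=2.5,fy=2.5))
E
```

```text
time: 13.8
position: [0.5282, 0.1024, 0.2462]
tool_rot: [-1.705, 0.651, -0.476]
ft_force: [0.2, 0.7, -2.3]
grip_width: 0.045
time: 14.5
position: [0.5285, 0.102, 0.247]
tool_rot: [-2.048, 0.82, 0.112]
ft_force: [-0.5, 0.7, -1.3]
grip_width: 0.043
t 14.5 p [528.5 102.  247. ] z [ 0.223  0.775 -0.591] x az -33.2 F [-0.5  0.7 -1.3] w 3.8 q [ 1.37  0.24 -1.16  1.99 -0.8   1.14 -1.72]
tcp chest [-102.5  301.7] chest x,y,up in tool (cols) [[0.856, -0.357, -0.373], [-0.511, -0.478, -0.715], [0.076, 0.803, -0.591]]
turn deg tool: [ 0.7  1.2 -1.6]
tcp target [562.9 200.3  94.7] delta world [  34.4   98.3 -152.3] delta in target tool cm [ 2.85  5.44 17.4 ]
tool z [ 0.25  0.77 -0.59] az 72.2
[37, 95, -48] [526. 108.  41.] in tray [-67. -81.]
[-37, 95, -48] [468. 146.  66.] in tray [-122.  -39.]
[9.5, 58, 22] [543. 190.  36.] in tray [-45.   0.]
[-9.5, 58, 22] [528. 200.  42.] in tray [-59.  11.]
```

View pics/s5.png

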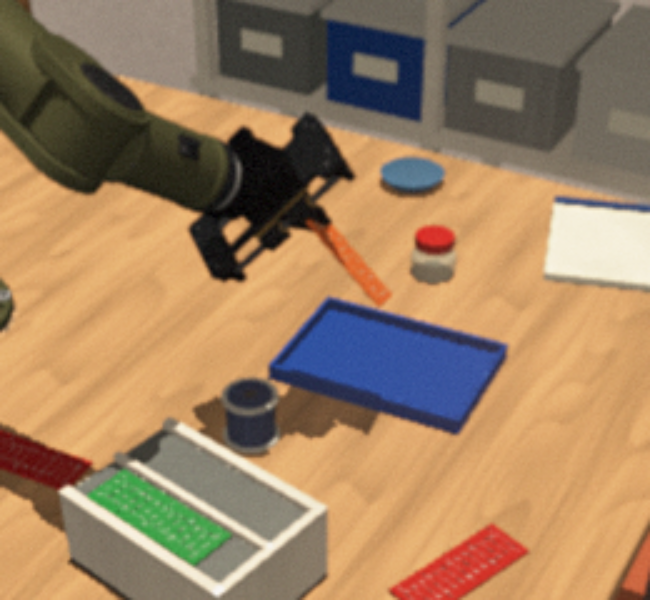

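```bash

python3 -m jog '[[[0,0,0,2.4,4.5,3.5,0],[0,0,0,2.4,4.5,3.5,0],[0,0,0,2.4,4.5,3.5,0],[0,0,0,2.4,4.5,3.5,0],[0,0,0,0,0,0,0],[0,0,0,0,0,0,0]]]'
python3 st.py;python3 plan.py -22 43 60 2;
```

```text
time: 15.15
position: [0.5285, 0.1003, 0.2461]
tool_rot: [-1.829, 1.234, -0.145]
ft_force: [0.7, 0.2, -0.1]
grip_width: 0.041
t 15.15 p [528.5 100.3 246.1] z [ 0.534  0.605 -0.591] x az -57.9 F [ 0.7  0.2 -0.1] w 3.5 q [ 1.43 -0.3  -1.04  2.25 -1.35  1.15 -1.7 ]
tcp chest [-102.1  300.1] chest x,y,up in tool (cols) [[0.632, -0.686, -0.361], [-0.655, -0.225, -0.722], [0.414, 0.693, -0.591]]
turn deg tool: [ 0.7  1.3 -0.5]
tcp target [568.5 210.4  94.7] delta world [  40.   110.1 -151.4] delta in target tool cm [-1.72  7.27 17.63]
tool z [ 0.55  0.59 -0.59] az 46.7
[37, 95, -48] [496. 143.  41.] in tray [-95. -44.]
[-37, 95, -48] [460. 202.  66.] in tray [-127.   17.]
[9.5, 58, 22] [546. 210.  36.] in tray [-41.  19.]
[-9.5, 58, 22] [537. 225.  42.] in tray [-49.  35.]
```

```bash

python3 -m jog '[[[-0.1,0.6,1.4,0,0,0,0],[-0.2,0.8,2,0,0,0,0],[-0.2,0.8,2,0,0,0,0],[-0.2,0.8,2,0,0,0,0],[0,0,0,0,0,0,0],[0,0,0,0,0,0,0]]]'
python3 st.py;python3 plan.py -22 43 60 2;
```

```text
time: 15.75
position: [0.5457, 0.1472, 0.1856]
tool_rot: [-1.827, 1.233, -0.147]
ft_force: [-0.2, -0.8, -0.6]
grip_width: 0.039
t 15.75 p [545.7 147.2 185.6] z [ 0.536  0.605 -0.589] x az -57.9 F [-0.2 -0.8 -0.6] w 3.4 q [ 1.44 -0.11 -1.27  2.29 -1.4   0.85 -1.61]
tcp chest [-93.9 349.3] chest x,y,up in tool (cols) [[0.633, -0.685, -0.361], [-0.654, -0.223, -0.723], [0.416, 0.693, -0.589]]
turn deg tool: [ 0.5  1.3 -0.5]
tcp target [568.5 210.4  94.7] delta world [ 22.8  63.2 -90.9] delta in target tool cm [-0.85  4.48 10.35]
tool z [ 0.55  0.59 -0.59] az 46.7
[37, 95, -48] [496. 143.  41.] in tray [-95. -44.]
[-37, 95, -48] [460. 202.  66.] in tray [-127.   17.]
[9.5, 58, 22] [546. 210.  36.] in tray [-41.  19.]
[-9.5, 58, 22] [537. 225.  42.] in tray [-49.  35.]
```

```bash

python3 -m jog '[[[0,0,-1,-2.5,-5.1,-4.1,0],[0,0,-1,-2.5,-5.1,-4.1,0],[0,0,0,-2.5,-5.1,-4.1,0],[0,0,0,-2.5,-5.1,-4.1,0],[0,0,0,-2.5,-5.1,-4.1,0],[0,0,0,-2.5,-5.1,-4.1,0],[0,0,0,0,0,0,0]]]'
python3 st.py;python3 plan.py 20 43 60 2;
```

```text
time: 16.45
position: [0.5383, 0.1326, 0.1974]
tool_rot: [-2.15, 0.5, 0.263]
ft_force: [1.5, -0.5, -0.2]
grip_width: 0.045
t 16.45 p [538.3 132.6 197.4] z [-0.005  0.812 -0.584] x az -15.9 F [ 1.5 -0.5 -0.2] w 3.9 q [ 1.1   0.55 -1.07  1.85 -0.52  1.15 -1.71]
tcp chest [-98.4 333.6] chest x,y,up in tool (cols) [[0.928, -0.086, -0.363], [-0.339, -0.598, -0.726], [-0.154, 0.797, -0.584]]
turn deg tool: [ 0.2  1.4 -0.6]
tcp target [561.9 192.9  94.7] delta world [  23.5   60.3 -102.7] delta in target tool cm [ 4.    3.32 10.97]
tool z [ 0.02  0.81 -0.59] az 88.7
[37, 95, -48] [553.  94.  41.] in tray [-41. -96.]
[-37, 95, -48] [486. 114.  66.] in tray [-106.  -72.]
[9.5, 58, 22] [546. 178.  36.] in tray [-43. -13.]
[-9.5, 58, 22] [529. 183.  42.] in tray [-60.  -7.]
```

```bash

python3 -m jog '[[[0.5,0.2,1.2,0,0,0,0],[0.7,0.3,1.6,0,0,0,0],[0.7,0.3,1.6,0,0,0,0],[0.7,0.3,1.6,0,0,0,0],[0.7,0.3,1.6,0,0,0,0],[0.5,0.2,0.8,0,0,0,0],[0,0,0,0,0,0,0],[0,0,0,0,0,0,0]]]'
python3 st.py;python3 plan.py 20 43 60 0
python3 - <<'E'
from h import *
im=imaging.get_image("scene")
cv2.imwrite('pics/s6.png',cv2.resize(im['frame'][90:270,230:430,::-1],None,fx=3,fy=3))
E
```

```text
time: 17.25
position: [0.5613, 0.1845, 0.1224]
tool_rot: [-2.151, 0.5, 0.266]
ft_force: [-0.5, -0.5, 0.1]
grip_width: 0.046
t 17.25 p [561.3 184.5 122.4] z [-0.007  0.811 -0.585] x az -15.9 F [-0.5 -0.5  0.1] w 4.0 q [ 0.93  0.69 -1.    1.86 -0.47  0.97 -1.71]
tcp chest [-85.3 388.9] chest x,y,up in tool (cols) [[0.927, -0.086, -0.364], [-0.34, -0.599, -0.725], [-0.156, 0.796, -0.585]]
turn deg tool: [ 0.3  1.5 -0.7]
tcp target [561.9 192.9  92.7] delta world [  0.5   8.4 -29.7] delta in target tool cm [0.83 1.71 2.43]
tool z [ 0.02  0.81 -0.59] az 88.7
[37, 95, -48] [553.  94.  39.] in tray [-41. -96.]
[-37, 95, -48] [486. 114.  64.] in tray [-106.  -72.]
[9.5, 58, 22] [546. 178.  34.] in tray [-43. -13.]
[-9.5, 58, 22] [529. 183.  40.] in tray [-60.  -7.]
```

View pics/s6.png

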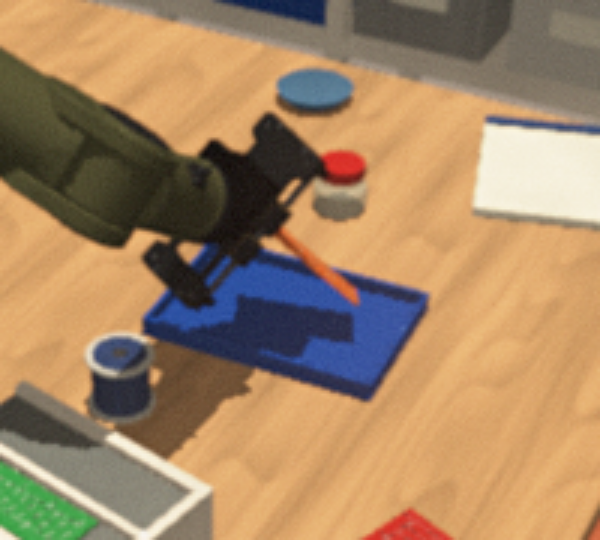

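The plate is held far end down, over the tray. Now I lower to contact.

```bash

python3 -m jog '[[[0.2,0.4,0.6,0,0,0,0],[0.2,0.4,0.6,0,0,0,0],[0.2,0.4,0.6,0,0,0,0],[0,0,0,0,0,0,0],[0,0,0,0,0,0,0]]]'
python3 -m jog '[[[0.1,0.22,0.18,0,0,0,0],[0,0,0,0,0,0,0]]]'
python3 -m jog '[[[0.1,0.22,0.18,0,0,0,0],[0,0,0,0,0,0,0]]]'
python3 st.py
```

```text
time: 17.8
position: [0.5611, 0.192, 0.1005]
tool_rot: [-2.15, 0.499, 0.268]
ft_force: [0.3, -0.6, -0.4]
grip_width: 0.043
time: 18.0
position: [0.5613, 0.1917, 0.0974]
tool_rot: [-2.151, 0.499, 0.267]
ft_force: [-0.1, -0.3, -1.4]
grip_width: 0.043
time: 18.2
position: [0.5611, 0.1917, 0.0943]
tool_rot: [-2.151, 0.499, 0.267]
ft_force: [-0.0, 0.1, -0.2]
grip_width: 0.041
t 18.2 p [561.1 191.7  94.3] z [-0.008  0.811 -0.584] x az -15.8 F [-0.   0.1 -0.2] w 3.5 q [ 0.9   0.73 -0.98  1.87 -0.45  0.92 -1.69]
tcp chest [-86.9 395.9] chest x,y,up in tool (cols) [[0.927, -0.085, -0.365], [-0.34, -0.599, -0.725], [-0.157, 0.796, -0.584]]
```

```bash
for i in 1; do
python3 -m jog '[[[0.07,0.15,0.12,0,0,0,0],[0,0,0,0,0,0,0]]]' | grep -E "pos|force"
python3 -m jog '[[[0.07,0.15,0.12,0,0,0,0],[0,0,0,0,0,0,0]]]'| grep -E "pos|force"
python3 -m jog '[[[0.04,0.07,0.06,0,0,0,0],[0,0,0,0,0,0,0]]]'| grep -E "pos|force"; done
```

```text
position: [0.5614, 0.192, 0.093]
ft_force: [-0.6, -0.6, 2.2]
position: [0.5617, 0.1924, 0.0919]
ft_force: [-1.4, -1.2, 5.1]
position: [0.5617, 0.1926, 0.0914]
ft_force: [-1.9, -2.4, 7.3]
```

```bash

python3 -m jog '[[[-0.07,-0.15,-0.12,0,0,0,0.6],[0,0,0,0,0,0,0.9],[0,0,0,0,0,0,1.3],[0,0,0,0,0,0,1.8],[0,0,0,0,0,0,2.3],[0,0,0,0,0,0,2.8],[0,0,0,0,0,0,3.3],[0,0,0,0,0,0,3.8],[0,0,0,0,0,0,4.3],[0,0,0,0,0,0,4.3],[0,0,0,0,0,0,4.3]]]' 20
python3 - <<'E'
from h import *
im=imaging.get_image("scene")
cv2.imwrite('pics/s7.png',cv2.resize(im['frame'][120:250,250:400,::-1],None,fx=4,fy=4))
E
```

```text
time: 19.9
position: [0.5612, 0.1918, 0.0916]
tool_rot: [-2.151, 0.499, 0.266]
ft_force: [-0.0, 0.4, 0.2]
grip_width: 0.491
```

View pics/s7.png

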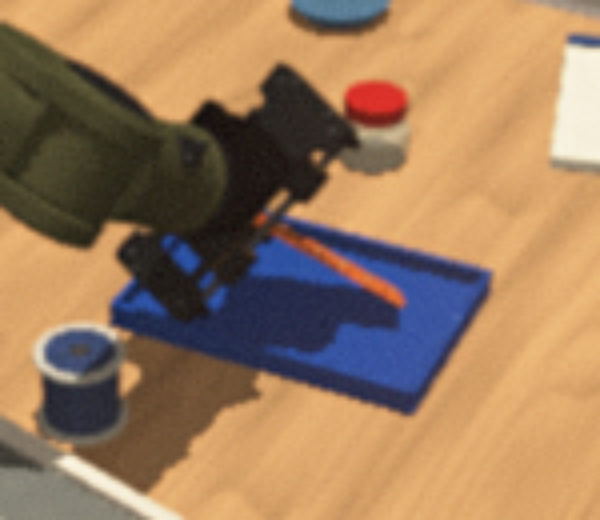

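The near end is resting on the lower finger and the far end is on the tray floor at crop (400,300). I keep opening, then lower.

```bash

python3 -m jog '[[[0,0,0,0,0,0,4.8],[0,0,0,0,0,0,5.3],[0,0,0,0,0,0,5.8],[0,0,0,0,0,0,6.3],[0,0,0,0,0,0,6.8],[0,0,0,0,0,0,7.3],[0,0,0,0,0,0,7.8],[0,0,0,0,0,0,8.3],[0,0,0,0,0,0,8.7],[0,0,0,0,0,0,8.7],[0,0,0,0,0,0,8.7]]]'
python3 - <<'E'
from h import *
s=ctrl.get_state();Rm=R.from_rotvec(s["tool_rot"]).as_matrix();p=s["position"]*1000
print(Rm.round(2).tolist())
for q in([37,95,-48],[-37,95,-48],[9.5,58,22],[-9.5,58,22],[9.5,43,22],[-9.5,43,22],[0,-43,22],[0,-58,22]): print(q,(p+Rm@np.array(q)).round(0))
im=imaging.get_image("scene")
cv2.imwrite('pics/s8.png',cv2.resize(im['frame'][120:250,250:400,::-1],None,fx=4,fy=4))
E
```

```text
time: 21.05
position: [0.5612, 0.1918, 0.0916]
tool_rot: [-2.151, 0.499, 0.267]
ft_force: [-0.0, 0.2, -0.5]
grip_width: 0.998
[[0.9, -0.44, -0.01], [-0.25, -0.53, 0.81], [-0.36, -0.72, -0.58]]
[37, 95, -48] [553.  93.  37.]
[-37, 95, -48] [486. 112.  64.]
[9.5, 58, 22] [544. 177.  33.]
[-9.5, 58, 22] [527. 182.  40.]
[9.5, 43, 22] [550. 185.  44.]
[-9.5, 43, 22] [533. 189.  51.]
[0, -43, 22] [580. 232. 110.]
[0, -58, 22] [587. 240. 121.]
```

View pics/s8.png

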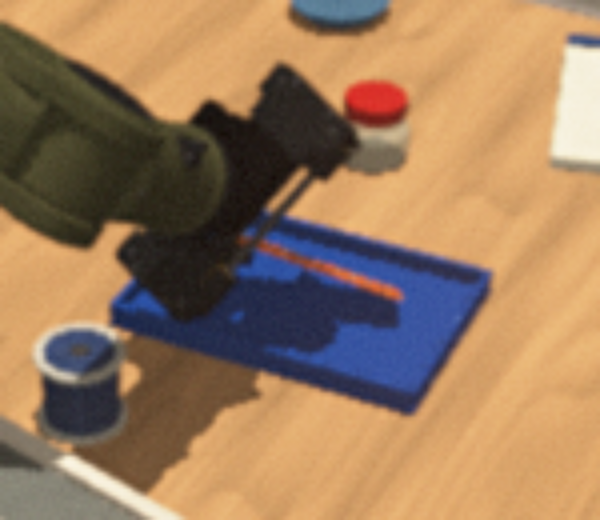

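```bash

python3 -m jog '[[[0.1,0.2,0.17,-4,0,0,8.7],[0.1,0.2,0.2,-4,0,0,8.7],[0.1,0.2,0.2,-4,0,0,8.7],[0.1,0.2,0.22,-4,0,0,8.7],[0.1,0.2,0.25,-4,0,0,8.7],[0,0,0,0,0,0,8.7],[0,0,0,0,0,0,8.7]]]'
cat > tip.py <<'E'
from h import *
s=ctrl.get_state();Rm=R.from_rotvec(s["tool_rot"]).as_matrix();p=s["position"]*1000
print(Rm.round(2).tolist(),s["joint_positions"].round(2))
for q in([37,95,-48],[-37,95,-48],[9.5,58,22],[-9.5,58,22],[9.5,43,22],[0,-43,22]): print(q,(p+Rm@np.array(q)).round(0))
im=imaging.get_image("scene")
import sys
cv2.imwrite('pics/%s.png'%sys.argv[1],cv2.resize(im['frame'][120:250,250:400,::-1],None,fx=4,fy=4))
E
python3 tip.py s9
```

```text
time: 21.8
position: [0.5603, 0.1922, 0.0764]
tool_rot: [-2.488, 0.478, 0.376]
ft_force: [0.1, -0.2, -1.5]
grip_width: 1.0
[[0.9, -0.41, -0.16], [-0.25, -0.77, 0.58], [-0.36, -0.48, -0.8]] [ 0.62  0.63 -0.83  1.74 -0.22  1.06 -1.96]
[37, 95, -48] [562.  82.  55.]
[-37, 95, -48] [496. 100.  82.]
[9.5, 58, 22] [541. 158.  27.]
[-9.5, 58, 22] [524. 163.  34.]
[9.5, 43, 22] [548. 169.  35.]
[0, -43, 22] [575. 238.  80.]
```

```bash

python3 -m jog '[[[0.15,0.2,0.34,0,0,0,8.7],[0.15,0.2,0.34,0,0,0,8.7],[0.15,0.2,0.34,0,0,0,8.7],[0.12,0.15,0.27,0,0,0,8.7],[0,0,0,0,0,0,8.7],[0,0,0,0,0,0,8.7]]]'
python3 tip.py s10
```

```text
time: 22.45
position: [0.5604, 0.1921, 0.0603]
tool_rot: [-2.488, 0.48, 0.377]
ft_force: [0.4, 0.6, -0.2]
grip_width: 1.002
[[0.9, -0.41, -0.16], [-0.25, -0.77, 0.58], [-0.36, -0.48, -0.8]] [ 0.62  0.65 -0.82  1.75 -0.21  1.03 -1.95]
[37, 95, -48] [562.  81.  39.]
[-37, 95, -48] [496. 100.  66.]
[9.5, 58, 22] [541. 158.  11.]
[-9.5, 58, 22] [524. 163.  18.]
[9.5, 43, 22] [548. 169.  19.]
[0, -43, 22] [575. 238.  63.]
```

View pics/s10.png

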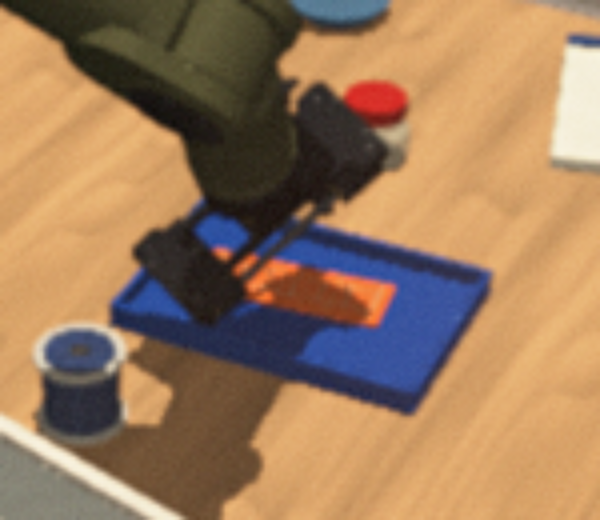

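The template is almost flat in the tray at about crop (320,290). Its near long edge may still be on the lower finger, so I withdraw it along world -y and then measure.

```bash

python3 -m jog '[[[0.1,0.3,-0.2,0,0,0,8.7],[0.17,0.54,-0.41,0,0,0,8.7],[0.17,0.54,-0.41,0,0,0,8.7],[0.17,0.54,-0.41,0,0,0,8.7],[0.17,0.54,-0.41,0,0,0,8.7],[0.1,0.3,-0.2,0,0,0,8.7],[0,0,0,0,0,0,8.7]]]'
python3 tip.py s11
python3 - <<'E'
from meas import *
for c,b in(("scene",(250,150,390,240)),("top",(180,150,260,260))):
    im=imaging.get_image(c);m=blob(im,*OR,b);print(c,rect(im,m,.010),m.sum())
E
```

```text
time: 23.2
position: [0.5605, 0.1555, 0.06]
tool_rot: [-2.488, 0.482, 0.376]
ft_force: [0.4, 0.2, -0.2]
grip_width: 1.003
[[0.9, -0.42, -0.16], [-0.26, -0.77, 0.58], [-0.36, -0.48, -0.8]] [ 0.67  0.65 -0.81  1.74 -0.2   1.07 -1.91]
[37, 95, -48] [562.  45.  39.]
[-37, 95, -48] [495.  64.  66.]
[9.5, 58, 22] [541. 121.  11.]
[-9.5, 58, 22] [524. 126.  18.]
[9.5, 43, 22] [548. 133.  18.]
[0, -43, 22] [575. 202.  63.]
scene [574.5 202.7 146.9  55.4   9.7] 452
top [573.8 207.2 148.2  51.5   9.1] 528
```

```bash

python3 -m jog '[[[-0.3,-0.45,-0.8,0,0,0,8.7],[-0.7,-0.96,-1.6,0,0,0,8.7],[-1.1,-1.44,-2.4,0,0,0,8.7],[-1.1,-1.44,-2.4,0,0,0,8.7],[-1.1,-1.44,-2.4,0,0,0,8.7],[-1.1,-1.44,-2.4,0,0,0,8.7],[1,3,-2,0,0,0,8.7],[1,3,-2,0,0,0,8.7],[1,3,-2,0,0,0,8.7],[0,0,0,0,0,0,8.7],[0,0,0,0,0,0,8.7]]]'
python3 - <<'E'
from meas import *
F=[]
for c,b,g in(("scene",(250,150,390,240),(190,210,305,300)),("top",(180,150,260,260),(315,155,385,250))):
    im=imaging.get_image(c);F.append(im["frame"]);m=blob(im,*OR,b);print(c,rect(im,m,.010),m.sum(),"green",rect(im,blob(im,*GR,g),.094))
    for n in("cord_reel","ribbon_spool","button_jar"):
        print(n,[(round(d["conf"],2),at_z(im,d["point"][1]*560,d["point"][0]*420,0).round(3)) for d in finder.spot_point(n,c)[:1]])
cv2.imwrite("pics/f.png",np.hstack([cv2.resize(F[0][100:330,130:420],None,fx=1.4,fy=1.4),cv2.resize(F[1][120:305,160:450],(390,322))])[:,:,::-1])
E
```

```text
time: 24.45
position: [0.5601, 0.043, 0.204]
tool_rot: [-2.488, 0.482, 0.375]
ft_force: [-0.8, 0.3, 0.2]
grip_width: 1.002
scene [574.3 202.5 147.1  54.8   9.1] 477 green [ 555.2 -246.5  149.    51.2   -9.9]
cord_reel [(0.74, array([ 0.504, -0.004,  0.   ]))]
ribbon_spool [(0.66, array([ 0.536, -0.441,  0.   ]))]
button_jar [(0.89, array([0.53 , 0.435, 0.   ]))]Traceback (most recent call last):
  File "<stdin>", line 4, in <module>
  File "meas.py", line 7, in blob
    n,l,st,c=cv2.connectedComponentsWithStats(m);i=1+np.argmax(st[1:,4])
                                                     ~~~~~~~~~^^^^^^^^^^
    return _wrapfunc(a, 'argmax', axis=axis, out=out, **kwds)
    return bound(*args, **kwds)
ValueError: attempt to get argmax of an empty sequence
```

```bash
python3 - <<'E'
from h import *
im=imaging.get_image("scene");cv2.imwrite("pics/g.png",cv2.resize(im["frame"][110:320,180:420,::-1],None,fx=2.8,fy=2.8))
E
```

```text
(no output)
```

View pics/g.png

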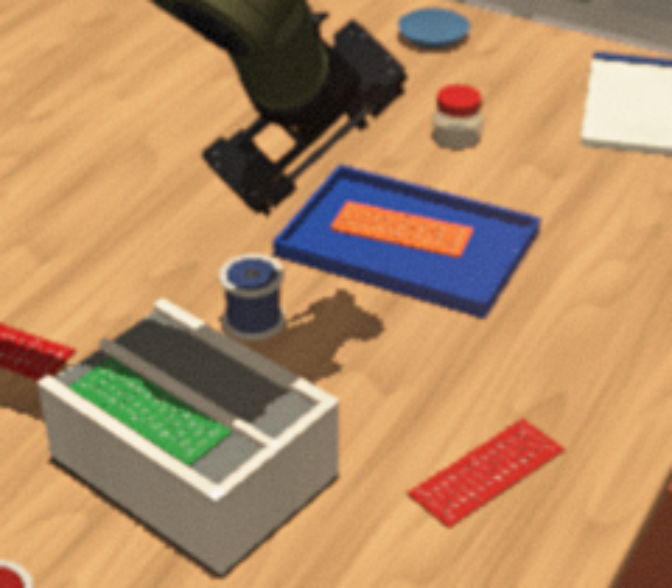

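The orange template lies flat inside the tray at crop (402,228), the gripper is clear, and green is still in its lane.

```bash
python3 -c "
from bench import close_job
print(close_job())"
```

```text
the job is handed in; nothing more can be done
None
```

The orange template now lies flat in the blue order tray, and I have handed the job in at about 25 s of the 72 s.

**What I did:** I pressed the template down with about 9 N and slid it roughly 72 mm, so its end stuck out about 53 mm over the chest front. I gripped that end at 40 N with the tool pitched 12°, lifted it off and carried it to the tray. A level placing would have driven the gripper bar into the tray. So I set the far end on the floor first, then let the near end down on the lower finger and drew the finger out.

**Last checks:**
- **Orange:** the scene camera puts it at (574, 203) mm, yaw about 9°, and it measures 147 × 55 mm at floor height, so it is flat.
- **Green:** it is still in its lane, within 1 mm of where it started.
- **Other goods:** the detector places the jar and reel within about 1 cm of their starting spots. It puts the spool about 1 cm from its first top-view fix; its first scene reading was a wrong detection on the chest.
- **Gripper:** it is open and touching nothing.

**Failed or disagreed:**
- My last top-camera check failed because the arm hid the green template, so the final figures come from the scene camera alone.
- An earlier top view of the orange template agreed with the scene to about 4 mm.
- The carry across came up short the first time, with the elbow near its joint limits. I fixed that by turning the tool further before lowering.

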